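Size a turned pin in the ring tower

ROBOT

A 6-joint arm with a two-finger parallel gripper is mounted at the origin on the work surface. World frame = base frame: x ahead of the robot, y to its left, z up, the work surface at z = 0. Lengths are in m, angles in rad, forces in N, time in s.
With the tool pointing down it reaches from about 0.425 to 0.95 m from the base axis. Payload 14.7 kg.
Tool frame: the origin (TCP) lies midway between the tips of the shut fingers; the grasp point (between the pads) lies 19 mm behind it (env.tcp_to_grasp is the distance from the TCP to the grasp point, in m); z points along the fingers, y is the line along which they close (so a half turn about z gives the same grasp; the last joint's range is limited). The gripper opens to 85 mm and grips with 20 to 120 N. Pads are 22 mm wide; open, the fingers measure 114 mm over their backs; the gripper's body (76 mm by 85 mm) begins 54 mm behind the grasp point. The pads swing forward as they close: fully open they stand 13 mm farther back than shut.
Start: joints at [-1.377, 0.48, 1.596, -0, 1.065, -0.047], TCP at [0.155, -0.631, 0.231] pointing down, gripper open.
Joint ranges: [-2.75, 2.75], [-0.82, 2.05], [0.23, 2.67], [-1.56, 4.7], [0.09, 2.69], [-2.92, 2.92]. Speed limits (rad/s): [1.89, 1.89, 2.39, 3.01, 3.01, 3.01].

INTERFACE

Orientations are given as a unit quaternion [w, x, y, z].
In Python, from cell import env gives the robot as it stands.
- The arm moves only by the tool send_rows, never from a script. Its argument "motion" is text: rows parted by semicolons, each of 7 numbers parted by spaces: the turn, a rotation vector about the tool's x, y, z in units of 180 degrees (1.0 is 180 degrees), then the shift along the tool's x, y, z in units of 15 cm (1.0 is 15 cm), then the gripper command: -1 is shut, 1 is fully open, values between are in proportion. A call has exactly 8 rows; each row shifts and turns the commanded pose from where the row before left it, along the tool's axes as they then stand; what a row does not reach is not made up. A row lasts 1/10 s, in which the tool goes at most 50 mm and 8.59 degrees, less where a joint would pass 70% of its speed; a pose out of reach is approached as far as the arm can. A call with a number of a shift or a turn outside -1 to 1 is refused whole. A call with a gripper value outside its range is refused whole. The fingers move at their own pace and stop on an object; the grip force is fixed at half the most. Time passes only in rows, so rows that do not move let the fingers close, or fill a call up. It gives the time, the measured TCP pose, the force, the opening and the grip force at its end, in the units of the state.
- env.get_state(): the state, without advancing time (a new reading comes with each control period).
- env.camera(name): name is "scene" or "top" or "wrist"; returns a dict with "image" (384x512x3 uint8, blue, green, red), "z_map" (384x512 float32, m along the optical axis (not along the pixel's ray), 0 where there is no reading), "fx", "fy", "cx", "cy" (pixels), "view" (4x4, takes a point from world to camera coordinates); the wrist camera has in their place "mount" (4x4, takes a point from camera to tool coordinates, whose origin is the TCP and whose axes are the flange's). Camera axes: x right, y up, looking along -z (the intrinsics and any distortion apply to the point x, -y, -z); pixel columns grow to the right and rows downward; lengths in m; the calibration is good to about 2 mm. A picture is of the moment at which its call begins: read the wrist's pose just before it.
- env.hand_in(): hands the job in; it is judged then, once.
The state is a dict: "time_s": time; "joint_positions": joint angles; "joint_vel": joint speeds; "tau": joint torques, N m; "ee_pos": TCP position; "eef_rot": TCP orientation; "contact_force": force on the tool from outside, world axes, zero at the start; "moment": the same for the moment, N m; "width": finger opening in m; "grasp_force": force on a finger pad.
Only numpy, scipy, OpenCV 4.12 (cv2) and the standard library are available. Lean on these libraries where they do the work, as an engineer would, in place of code of your own. Each camera call takes 0.05 s, during which the arm holds its last target. There are 200 camera calls.

TASK

Find the size of the pin that stands alone in the single-hole block: put it upright, head up, into the top of the ring tower and lower it gently through the shrinking rings until one stops it. To be sure that it has truly stopped, press it down on that ring with about 10 N for a second (pin and tower must never bear on one another with more than 18 N, so do not drop or force it), then let go and leave it standing there. Leave the two pins in the other block, and everything else on the bench, where they are.

Things in the scene. Friction and masses are not known exactly. Their poses are not given: they have to be found in the camera images.
- pin_a_head (a point): the centre of the head of pin_a, half-way up the head, 127 mm above its tip; z along the pin, up. pin_a is one of three aluminium pins: a round shank 115 mm long, its lower edge bevelled 1 mm, under a round head 28 mm in diameter and 24 mm high (139 mm in all). The shanks are 24, 18 and 12 mm thick, and which pin has which is not told here. Weight 50 to 220 g
- pin_a_tip (a point): the centre of the flat lower end of pin_a; z along the pin, up
- pin_b_head (a point): the centre of the head of pin_b, half-way up the head, 127 mm above its tip; z along the pin, up. pin_b is one of three aluminium pins: a round shank 115 mm long, its lower edge bevelled 1 mm, under a round head 28 mm in diameter and 24 mm high (139 mm in all). The shanks are 24, 18 and 12 mm thick, and which pin has which is not told here. Weight 50 to 220 g
- pin_b_tip (a point): the centre of the flat lower end of pin_b; z along the pin, up
- pin_c_head (a point): the centre of the head of pin_c, half-way up the head, 127 mm above its tip; z along the pin, up. pin_c is one of three aluminium pins: a round shank 115 mm long, its lower edge bevelled 1 mm, under a round head 28 mm in diameter and 24 mm high (139 mm in all). The shanks are 24, 18 and 12 mm thick, and which pin has which is not told here. Weight 50 to 220 g
- pin_c_tip (a point): the centre of the flat lower end of pin_c; z along the pin, up
- lone_hole (a point): the centre of the mouth of the hole in the single-hole grey plastic block (70 x 70 x 45 mm high, fixed). The hole is 31 mm wide and 37 mm deep; a pin stands loosely in it on its floor, 8 mm above the table
- pair_block (a point): the middle of the top of the two-hole grey plastic block (70 x 130 x 45 mm high, fixed), between its two holes, which lie 32 mm either side along y and are like the other block's. The other two pins stand in them
- mouth (a point): the centre of the upper face of the top ring of the ring tower, 134 mm above the table, z up. Four level, square-edged steel rings, 50 mm across and 7 mm thick, sit one under the other on one vertical axis; their holes are 26, 20, 14 and 8 mm across from the top down. A ring whose hole is 2 mm or more wider than the shank lets a pin pass; a narrower one stops it
- tower: the ring tower; origin on the ring axis at table height, z up. The upper faces of rings 2, 3 and 4 lie 28, 56 and 84 mm below the top ring's, each up to 9 mm higher or lower, as they were clamped by hand on two posts 60 mm apart (along y). All stands on a 90 mm square sprung plate over a fixed 100 mm foot; it begins to yield at about 3 N, then 1 mm for every 5 N, to 7 mm at most
- multimeter: yellow multimeter lying on the bench, to be left alone (origin under its middle)
- spool: solder spool lying on the bench, to be left alone (origin under its middle)
- pliers: pliers lying on the bench, to be left alone (origin under its middle)
- circuit: circuit board lying on the bench, to be left alone (origin under its middle)
- driver: screwdriver lying on the bench, to be left alone (origin under its middle)
- stripper: wire stripper lying on the bench, to be left alone (origin under its middle)
- jar: small jar lying on the bench, to be left alone (origin under its middle)
Not all that is in view belongs to the job. Leave any blue look-alike of the part that bears pin_c_head alone.

How it is judged:
By the outcome, as a careful person would: the job done as asked, in the order asked, and still so for the second after the job is handed in, with the robot touching nothing.
It also fails if it takes over 72 s, if anything falls off the work surface, if the arm or the gripper's body presses on something with over 40 N, if the wrist force passes 120 N, or if a joint passes its speed limit or range.

## Working session

There is one attempt and no reset: what is moved stays moved. The work goes in short steps, Python scripts to look and compute and a tool call to move; the robot and the scene stay as the last step left them, time stands still between calls to the robot, and variables do not carry over. Pictures are saved under pics/ and viewed, at most 10 in all, crops included, and the job is handed in when it is done.

Besides the shell and the picture viewer there is one more tool, called after ">>>" in YAML: its name, and indented under it one key for each argument. send_rows: Moves the arm, as the interface text tells. Shifts and turns lie within -1 to 1; 1 stands for 15 cm of shift or 180 degrees of turn. Its arguments: {"type":"object","properties":{"motion":{"type":"string"}},"required":["motion"]}

```bash
mkdir -p pics; cat > h.py <<'E'
import numpy as np, cv2
from cell import env
def load(n):
    d=np.load(f'{n}.npz'); return d
def snap(n):
    s=env.get_state(); c=env.camera(n)
    if n=='wrist':
        from scipy.spatial.transform import Rotation as R
        q=s['eef_rot']; T=np.eye(4); T[:3,:3]=R.from_quat([q[1],q[2],q[3],q[0]]).as_matrix(); T[:3,3]=s['ee_pos']
        c['c2w']=T@np.array(c['mount'])
    else: c['c2w']=np.linalg.inv(np.array(c['view']))
    return c
def cloud(c):
    z=c['z_map']; h,w=z.shape; v,u=np.mgrid[:h,:w]
    X=(u-c['cx'])/c['fx']*z; Y=-(v-c['cy'])/c['fy']*z
    P=np.stack([X,Y,-z,np.ones_like(z)],-1)@np.array(c['c2w']).T
    P=P[...,:3].copy(); P[z==0]=np.nan; return P
def ray(c,u,v,zp):
    d=c['c2w'][:3,:3]@np.array([(u-c['cx'])/c['fx'],-(v-c['cy'])/c['fy'],-1]); o=c['c2w'][:3,3]
    return o+d*(zp-o[2])/d[2]
E
python3 - <<'E'
from h import *
import pickle
for n in ['scene','top']:
    c=snap(n); pickle.dump(c,open(n+'.pkl','wb')); print(n,{k:(v if np.ndim(v)==0 else np.shape(v)) for k,v in c.items()},c['c2w'].round(3))
    cv2.imwrite(f'pics/{n}0.png',cv2.resize(c['image'],(800,600),interpolation=cv2.INTER_CUBIC))
print(env.get_state(),env.tcp_to_grasp)
E
```

```text
scene {'image': (384, 512, 3), 'z_map': (384, 512), 'fx': 467.3224430545832, 'fy': 467.3224430545832, 'cx': 247.31857456214536, 'cy': 200.71500383845523, 'view': (4, 4), 'c2w': (4, 4)} [[-0.204 -0.784  0.587  1.262]
 [ 0.979 -0.153  0.136  0.175]
 [-0.017  0.602  0.798  1.047]
 [ 0.     0.     0.     1.   ]]
top {'image': (384, 512, 3), 'z_map': (384, 512), 'fx': 452.8985994268704, 'fy': 452.8985994268704, 'cx': 260.624619439136, 'cy': 189.4895898292664, 'view': (4, 4), 'c2w': (4, 4)} [[-1.000e-03  9.980e-01 -6.400e-02  4.550e-01]
 [-1.000e+00 -2.000e-03 -1.000e-02 -1.000e-03]
 [-1.000e-02  6.400e-02  9.980e-01  1.581e+00]
 [ 0.000e+00  0.000e+00  0.000e+00  1.000e+00]]
{'time_s': 0.1, 'joint_positions': array([-1.37660474e+00,  4.80785097e-01,  1.59680829e+00, -1.59342360e-05,
        1.06507599e+00, -4.65970322e-02]), 'joint_vel': array([ 0.00037711, -0.00163891, -0.00185324, -0.00229775,  0.00150841,
        0.0013314 ]), 'tau': array([ 1.35466551e-03, -9.52258801e+01, -4.31040001e+01, -8.42175268e-05,
        5.10028069e-03,  3.93090249e-05]), 'ee_pos': array([ 0.15495209, -0.63088905,  0.23072715]), 'eef_rot': array([-5.36379319e-04,  9.92760747e-01,  1.20107488e-01, -4.66421242e-05]), 'contact_force': array([ 0.29548084,  0.73560092, -0.15805979]), 'moment': array([0.01317323, 0.0025217 , 0.04162769]), 'grasp_force': 0.0, 'width': 0.08563437174747178} 0.0187
```

View pics/scene0.png

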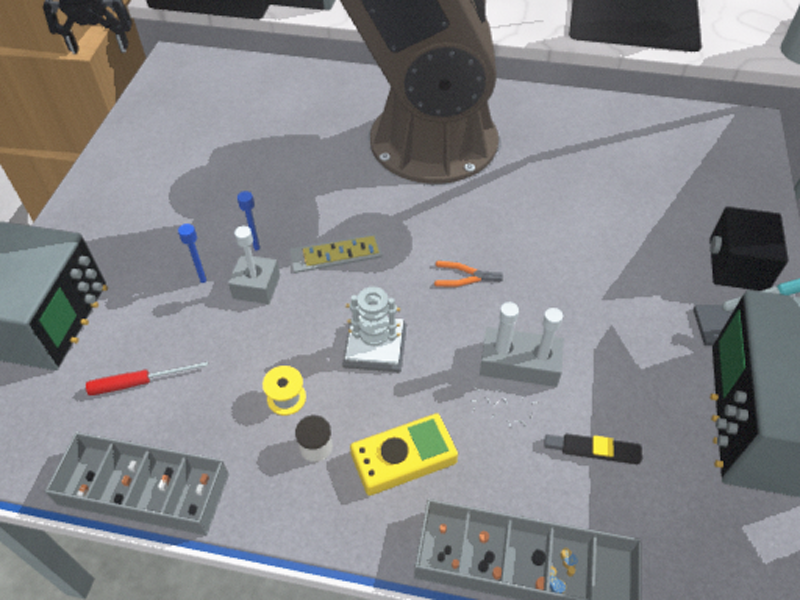

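View pics/top0.png

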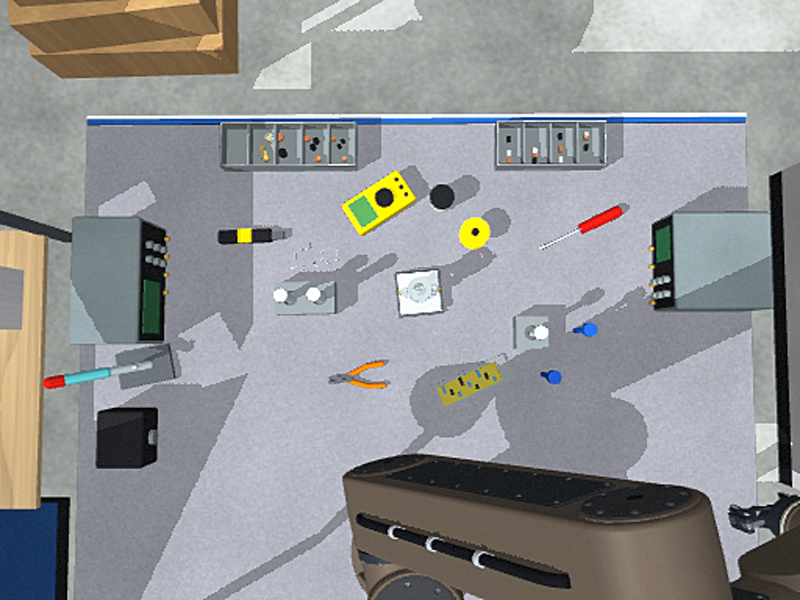

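The scene view shows the lone white pin's head at (244,235), over the single-hole block at (254,278). The tower is at (372,325), the pair block's pins are at (509,312) and (553,318), and the blue look-alikes are at (188,235) and (246,200). In the top view the lone pin is at (540,332), the tower at (419,292), the pair pins at (281,295) and (314,295), and the blue ones at (588,329) and (553,377). I choose the white pin in the single-hole block.

```bash
cat > m.py <<'E'
from h import *
import pickle
for n in ['scene','top']:
    c=pickle.load(open(n+'.pkl','rb')); P=cloud(c); im=c['image'].astype(int)
    s=0.64
    boxes={'scene':{'pin':(215,285,205,305),'tower':(335,415,275,375)},'top':{'pin':(505,560,308,352),'tower':(390,450,262,325)}}[n]
    for k,(a,b,d,e) in boxes.items():
        sl=(slice(int(d*s),int(e*s)),slice(int(a*s),int(b*s))); Q=P[sl].reshape(-1,3); I=im[sl].reshape(-1,3)
        blue=(I[:,0]-I[:,2])>60
        Q=Q[~blue&np.isfinite(Q[:,0])]
        hs=np.histogram(Q[:,2],np.arange(-.01,.18,.01)); print(n,k,hs[0])
        for lo,hi in ([(.14,.16),(.12,.14),(.06,.12),(.035,.055)] if k=='pin' else [(.125,.15),(.02,.05),(.05,.125)]):
            q=Q[(Q[:,2]>lo)&(Q[:,2]<hi)]
            if len(q): print('  ',lo,hi,len(q),'min',q.min(0).round(3),'max',q.max(0).round(3),'med',np.median(q,0).round(4))
c=pickle.load(open('scene.pkl','rb'))
cr=np.hstack([c['image'][125:195,135:195],c['image'][175:245,205:275]])
cv2.imwrite('pics/crop0.png',cv2.resize(cr,None,fx=6,fy=6,interpolation=cv2.INTER_CUBIC))
E
python3 m.py
```

```text
scene pin [1107  755   86   93  104  410   16   10   15   13   12   11   10   19
   29   72    2    0]
   0.14 0.16 74 min [ 0.461 -0.268  0.14 ] max [ 0.487 -0.24   0.151] med [ 0.4769 -0.2533  0.1459]
   0.12 0.14 48 min [ 0.471 -0.267  0.121] max [ 0.489 -0.241  0.14 ] med [ 0.484  -0.248   0.1309]
   0.06 0.12 71 min [ 0.377 -0.294  0.06 ] max [ 0.482 -0.247  0.118] med [ 0.4766 -0.2527  0.0892]
   0.035 0.055 473 min [ 0.379 -0.289  0.035] max [ 0.514 -0.217  0.053] med [ 0.4804 -0.2498  0.044 ]
scene tower [1021  717   92  494   27  153   15   70  159   20   13   33  166   63
  213    0    0    0]
   0.125 0.15 266 min [ 0.536 -0.043  0.125] max [0.59  0.026 0.138] med [ 0.5655 -0.0087  0.1324]
   0.02 0.05 674 min [ 0.513 -0.058  0.02 ] max [0.613 0.039 0.049] med [ 0.5823 -0.0036  0.0259]
   0.05 0.125 486 min [ 0.54  -0.052  0.05 ] max [0.591 0.034 0.123] med [ 0.5696 -0.0069  0.0794]
top pin [276 265  14  13  33 278  24   2   1   0   0   0   0   2   5  53  10   0]
   0.14 0.16 63 min [ 0.462 -0.269  0.141] max [ 0.488 -0.242  0.154] med [ 0.4751 -0.2552  0.1471]
   0.12 0.14 7 min [ 0.463 -0.261  0.127] max [ 0.485 -0.242  0.14 ] med [ 0.469  -0.2456  0.1357]
   0.06 0.12 3 min [ 0.47  -0.251  0.064] max [ 0.476 -0.249  0.075] med [ 0.4729 -0.2508  0.0664]
   0.035 0.055 325 min [ 0.443 -0.29   0.036] max [ 0.511 -0.219  0.054] med [ 0.4766 -0.2489  0.045 ]
top tower [396 450  82 344  56  16   0   9  24   0   0   4  46  22 135   6   0   0]
   0.125 0.15 159 min [ 0.539 -0.043  0.125] max [0.588 0.022 0.145] med [ 0.5649 -0.0106  0.134 ]
   0.02 0.05 416 min [ 0.515 -0.056  0.02 ] max [0.612 0.037 0.05 ] med [ 0.5493 -0.0078  0.0265]
   0.05 0.125 87 min [ 0.54  -0.053  0.066] max [0.577 0.033 0.125] med [ 0.5626 -0.0077  0.1114]
```

View pics/crop0.png

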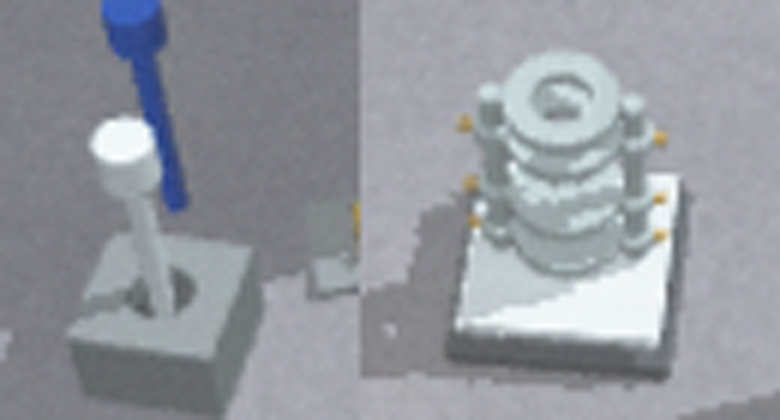

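The crop confirms a white, thin-shanked pin standing upright in the single-hole block, with its head at about (125,155) in the crop and the blue look-alike behind it. The head top is at about (0.475, -0.255, 0.147) and the tower axis at about (0.564, -0.009). Both agree with the given sizes, so I'll move over the pin.

>>> send_rows:
  motion: "0 0 0.0383 0 0 -0.1 0.3;0 0 0.0383 0 0 -0.1 0.3;0 0 0 0.164 -0.193 0 0.3;0 0 0 0.164 -0.193 0 0.3;0 0 0 0.164 -0.193 0 0.3;0 0 0 0.164 -0.193 0 0.3;0 0 0 0.164 -0.193 0 0.3;0 0 0 0.164 -0.193 0 0.3"

```text
time_s: 0.9
ee_pos: [0.3033, -0.4561, 0.2611]
eef_rot: [-0.0, 1.0, -0.0, -0.0]
contact_force: [0.5, -0.6, -0.0]
width: 0.0561
grasp_force: 0.0
```

>>> send_rows:
  motion: "0 0 0 0.164 -0.193 0 0.3;0 0 0 0.164 -0.193 0 0.3;0 0 0 0.164 -0.193 0 0.3;0 0 0 0.164 -0.193 0 0.3;0 0 0 0.164 -0.193 0 0.3;0 0 0 0.164 -0.193 0 0.3;0 0 0 0.164 -0.193 0 0.3;0 0 0 0 0 0 0.3"

```text
time_s: 1.7
ee_pos: [0.4769, -0.2517, 0.2611]
eef_rot: [-0.0, 1.0, 0.002, 0.0]
contact_force: [0.9, -1.0, -0.0]
width: 0.0549
grasp_force: 0.0
```

```bash
cat > w.py <<'E'
from h import *
import sys,pickle
c=snap('wrist'); n=sys.argv[1]; pickle.dump(c,open(n+'.pkl','wb'))
print(np.array(c['mount']).round(3),env.get_state()['ee_pos'].round(4),env.get_state()['eef_rot'].round(4))
cv2.imwrite(f'pics/{n}.png',cv2.resize(c['image'],(640,480)))
P=cloud(c); m=(P[...,2]>.125)&(P[...,2]<.16); 
k,l,st,ce=cv2.connectedComponentsWithStats(m.astype(np.uint8))
for i in range(1,k):
    if st[i,4]>150:
        q=P[l==i]; print(st[i],q.min(0).round(4),q.max(0).round(4),np.median(q,0).round(4))
E
python3 w.py w1
```

```text
[[ 0.001  0.96   0.28   0.071]
 [ 1.    -0.001 -0.002  0.   ]
 [-0.001  0.28  -0.96  -0.142]
 [ 0.     0.     0.     1.   ]] [ 0.4757 -0.2531  0.261 ] [-2.0e-04  1.0e+00  1.7e-03 -2.0e-04]
[355 169  36  34 930] [ 0.4653 -0.3702  0.1251] [ 0.4926 -0.3428  0.141 ] [ 0.4805 -0.3547  0.1386]
[242 175  33  36 932] [ 0.4598 -0.2688  0.125 ] [ 0.4868 -0.2413  0.1485] [ 0.4752 -0.255   0.1465]
[272 265  30  33 760] [ 0.3684 -0.297   0.1251] [ 0.3963 -0.2694  0.1401] [ 0.3857 -0.2827  0.1383]
```

>>> send_rows:
  motion: "0 0 0 0 0.012 0.12 0.3;0 0 0 0 0 0.2 0.3;0 0 0 0 0 0.2 0.3;0 0 0 0 0 0.2 0.3;0 0 0 0 0 0.15 0.3;0 0 0 0 0 0.1 0.3;0 0 0 0 0 0 0.3;0 0 0 0 0 0 -0.1"

```text
time_s: 2.55
ee_pos: [0.4743, -0.2571, 0.116]
eef_rot: [-0.0, 1.0, -0.0, -0.0]
contact_force: [-0.2, 0.2, 0.1]
width: 0.0423
grasp_force: 0.0
```

>>> send_rows:
  motion: "0 0 0 0 0 0 -0.3;0 0 0 0 0 0 -0.5;0 0 0 0 0 0 -1;0 0 0 0 0 0 -1;0 0 0 0 0 0 -1;0 0 0 0 0 0 -1;0 0 0 0 0 0 -1;0 0 0 0 0 0 -1"

```text
time_s: 3.35
ee_pos: [0.4754, -0.2569, 0.1169]
eef_rot: [0.0, 1.0, 0.0, 0.001]
contact_force: [1.1, 0.1, 7.1]
width: 0.0263
grasp_force: 58.9
```

>>> send_rows:
  motion: "0 0 0 0 0 -0.03 -1;0 0 0 0 0 -0.1 -1;0 0 0 0 0 -0.2 -1;0 0 0 0 0 -0.2 -1;0 0 0 0 0 -0.2 -1;0 0 0 0 0 -0.2 -1;0 0 0 0 0 -0.15 -1;0 0 0 0 0 -0.05 -1"

```text
time_s: 4.15
ee_pos: [0.4756, -0.2572, 0.2883]
eef_rot: [0.001, 1.0, 0.0, 0.002]
contact_force: [0.1, -0.5, -0.8]
width: 0.0265
grasp_force: 59.1
```

>>> send_rows:
  motion: "0 0 0 0.04 -0.1 0 -1;0 0 0 0.09 -0.25 0 -1;0 0 0 0.09 -0.27 0 -1;0 0 0 0.1 -0.27 0 -1;0 0 0 0.1 -0.27 0 -1;0 0 0 0.09 -0.27 0 -1;0 0 0 0.06 -0.18 0 -1;0 0 0 0.027 -0.037 0 -1"

```text
time_s: 4.95
ee_pos: [0.5641, -0.0058, 0.2839]
eef_rot: [-0.0, 1.0, 0.002, -0.001]
contact_force: [-0.9, -1.2, -0.2]
width: 0.0263
grasp_force: 59.2
```

>>> send_rows:
  motion: "0 0 0 0 0 0 -1;0 0 0 0 0 0 -1;0 0 0 0 0 0 -1;0 0 0 0 0 0 -1;0 0 0 0 0 0 -1;0 0 0 0 0 0 -1;0 0 0 0 0 0 -1;0 0 0 0 0 0 -1"

```text
time_s: 5.75
ee_pos: [0.5643, -0.0097, 0.2853]
eef_rot: [-0.0, 1.0, 0.0, 0.0]
contact_force: [1.0, 0.3, -1.3]
width: 0.0261
grasp_force: 59.2
```

```bash
python3 - <<'E'
from h import *
import pickle
s=env.get_state(); print(s['ee_pos'].round(4),s['contact_force'].round(2),s['width'])
for n in ['scene','top','wrist']:
    c=snap(n); pickle.dump(c,open(n+'2.pkl','wb'))
    P=cloud(c)
    m=np.isfinite(P[...,0])&(abs(P[...,0]-.565)<.08)&(abs(P[...,1]+.009)<.08)
    for lo,hi in [(.123,.15),(.17,.2),(.2,.22),(.22,.24),(.24,.265),(.105,.125),(.065,.09),(.035,.06)]:
        q=P[m&(P[...,2]>lo)&(P[...,2]<hi)]
        if len(q)>5: print(n,lo,hi,len(q),q.min(0).round(4),q.max(0).round(4),np.median(q,0).round(4))
a=pickle.load(open('scene2.pkl','rb'))['image'][100:250,190:300]; b=pickle.load(open('wrist2.pkl','rb'))['image']
a=cv2.resize(a,None,fx=4,fy=4,interpolation=cv2.INTER_CUBIC)[:480]
print(b.shape); b=cv2.resize(b[:, 150:362],None,fx=1.5,fy=1.5)
h=max(a.shape[0],b.shape[0]); f=lambda x:cv2.copyMakeBorder(x,0,h-x.shape[0],0,0,cv2.BORDER_CONSTANT)
cv2.imwrite('pics/h2.png',np.hstack([f(a),f(b)]))
E
```

```text
[ 0.5643 -0.0097  0.2853] [ 0.96  0.28 -1.3 ] 0.02614420469240508
scene 0.123 0.15 267 [ 0.5387 -0.0425  0.1231] [0.5896 0.0258 0.138 ] [ 0.5652 -0.0089  0.1326]
scene 0.17 0.2 33 [ 0.5616 -0.0131  0.1733] [ 0.57   -0.0018  0.1999] [ 0.5669 -0.0065  0.1881]
scene 0.2 0.22 28 [ 0.5622 -0.0137  0.2004] [ 0.5717 -0.0024  0.2199] [ 0.5671 -0.0063  0.2097]
scene 0.22 0.24 26 [ 0.5638 -0.0135  0.2201] [ 0.5692 -0.0033  0.2386] [ 0.5665 -0.0079  0.2299]
scene 0.24 0.265 38 [ 0.5597 -0.0144  0.2403] [ 0.57   -0.0031  0.2641] [ 0.5665 -0.007   0.2513]
scene 0.105 0.125 208 [ 0.5416 -0.0519  0.1053] [0.5905 0.0331 0.1249] [ 0.5701 -0.0088  0.1135]
scene 0.065 0.09 239 [ 0.5463 -0.0512  0.0651] [0.589  0.0327 0.09  ] [ 0.5704 -0.0047  0.0714]
scene 0.035 0.06 189 [ 0.5406 -0.0529  0.0361] [0.5903 0.0326 0.0587] [ 0.5715 -0.0072  0.0435]
wrist 0.123 0.15 1591 [ 0.5397 -0.044   0.1235] [0.5875 0.0253 0.136 ] [ 0.5659 -0.0105  0.1336]
wrist 0.17 0.2 117 [ 0.5613 -0.0144  0.177 ] [ 0.5677 -0.0022  0.1999] [ 0.5668 -0.0081  0.1892]
wrist 0.2 0.22 123 [ 0.562  -0.0146  0.2002] [ 0.5679 -0.0028  0.2197] [ 0.5667 -0.0083  0.2106]
wrist 0.22 0.24 173 [ 0.5617 -0.0149  0.2201] [ 0.5681 -0.0029  0.2398] [ 0.5668 -0.009   0.2302]
wrist 0.24 0.265 289 [ 0.5617 -0.0151  0.24  ] [ 0.5683 -0.0033  0.2649] [ 0.5669 -0.0091  0.2539]
wrist 0.105 0.125 618 [ 0.5475 -0.0534  0.1068] [0.5874 0.0338 0.1242] [ 0.5653 -0.0116  0.1142]
wrist 0.065 0.09 602 [ 0.5441 -0.0531  0.0653] [0.5874 0.0343 0.089 ] [ 0.5673 -0.0095  0.0722]
wrist 0.035 0.06 253 [ 0.5511 -0.0527  0.0374] [0.5876 0.0341 0.0464] [ 0.5726 -0.0106  0.0439]
(384, 512, 3)
```

View pics/h2.png

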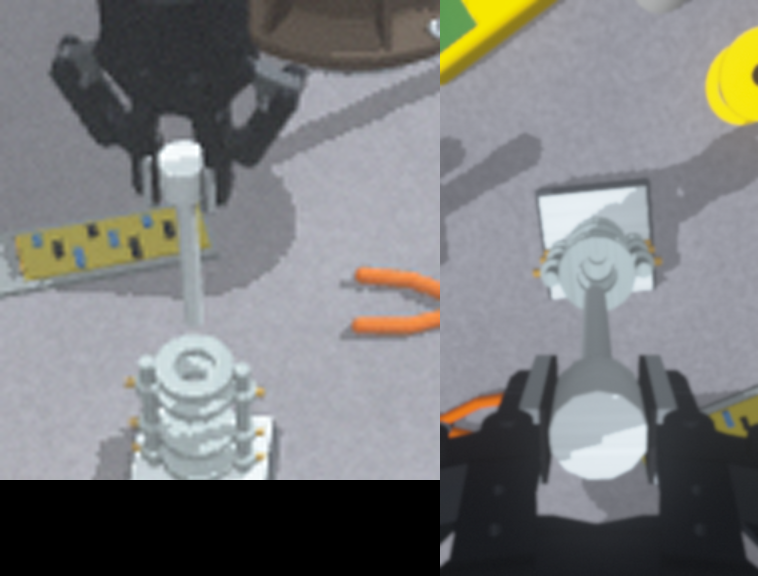

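Here the scene view shows the pin held upright with its tip at (195,320), above the top ring at (194,370). In the wrist view the tip is at (598,290), near the hole. The shank measures about 12 mm, so it should pass three rings and stop on ring 4, at z of about 0.044. Next I measure the offset between pin and ring axis within each view.

```bash
cat > fit.py <<'E'
from h import *
import pickle
from scipy.optimize import least_squares
def pin(c,lo,hi,x0=.564,y0=-.009):
    P=cloud(c).reshape(-1,3); m=(P[:,2]>lo)&(P[:,2]<hi)&(np.hypot(P[:,0]-x0,P[:,1]-y0)<.02); Q=P[m]
    f=lambda p:np.hypot(Q[:,0]-p[0]-p[2]*(Q[:,2]-lo),Q[:,1]-p[1]-p[3]*(Q[:,2]-lo))-.006
    r=least_squares(f,[x0,y0,0,0],loss='soft_l1',f_scale=.0005); return r.x,len(Q)
def ring(c,zr=.134,x0=.564,y0=-.009,R=.025,inner=False):
    P=cloud(c); m=(abs(P[...,2]-zr)<.0035)&(np.hypot(P[...,0]-x0,P[...,1]-y0)<.035)
    cs,_=cv2.findContours(m.astype(np.uint8),cv2.RETR_LIST,cv2.CHAIN_APPROX_NONE)
    E=np.array([ray(c,u,v,zr)[:2] for k in cs for u,v in k[:,0]])
    d=np.hypot(E[:,0]-x0,E[:,1]-y0); out=[]
    for R in (.025,.013):
        e=E[(abs(d-R)<.004)&((R<.02)|(abs(E[:,1]-y0)<.019))]
        if len(e)<12: out.append(None); continue
        f=lambda p:np.hypot(e[:,0]-p[0],e[:,1]-p[1])-p[2]
        r=least_squares(f,[x0,y0,R],loss='soft_l1',f_scale=.0005); out.append((r.x.round(4),len(e)))
    return out
if __name__=='__main__':
    for n in ['scene2','wrist2','scene','top']:
        c=pickle.load(open(n+'.pkl','rb')); print(n,ring(c))
        if '2' in n:
            a,k=pin(c,.18,.255); print('  pin@.18',a.round(4),k)
E
python3 fit.py
```

```text
scene2 [(array([ 0.5651, -0.008 ,  0.0243]), 32), (array([ 0.5645, -0.0085,  0.0139]), 37)]
  pin@.18 [ 0.5624 -0.0075 -0.0054 -0.0243] 105
wrist2 [(array([ 0.563 , -0.0096,  0.0244]), 76), (array([ 0.5627, -0.0095,  0.0132]), 71)]
  pin@.18 [ 5.615e-01 -8.200e-03  3.000e-04 -1.410e-02] 560
scene [(array([ 0.5646, -0.0087,  0.0237]), 33), (array([ 0.564 , -0.0084,  0.0139]), 41)]
top [(array([ 0.5638, -0.0097,  0.0231]), 33), (array([ 0.564 , -0.0092,  0.0154]), 37)]
```

>>> send_rows:
  motion: "0 0 0 0.0133 -0.006 0.04 -1;0 0 0 0 0 0.05 -1;0 0 0 0 0 0.05 -1;0 0 0 0 0 0.027 -1;-0.0056 0 0 0 0 0 -1;0 0 0 0 0 0 -1;0 0 0 0 0 0 -1;0 0 0 0 0 0 -1"

```text
time_s: 6.7
ee_pos: [0.5664, -0.0086, 0.2605]
eef_rot: [0.009, 1.0, 0.0, 0.0]
contact_force: [0.6, 0.5, -0.2]
width: 0.0265
grasp_force: 59.2
```

```bash
cat > f3.py <<'E'
from fit import *
import sys
n=sys.argv[1]; lo,hi=float(sys.argv[2]),float(sys.argv[3])
s=env.get_state(); print(s['ee_pos'].round(4),s['eef_rot'].round(4),s['contact_force'].round(1))
for k in ['scene','wrist']:
    c=snap(k); pickle.dump(c,open(k+n+'.pkl','wb'))
    print(k,ring(c),'pin',pin(c,lo,hi)[0].round(4))
E
python3 f3.py 3 .155 .225
```

```text
[ 0.5664 -0.0086  0.2605] [8.8e-03 1.0e+00 2.0e-04 2.0e-04] [ 0.6  0.5 -0.2]
scene [(array([ 0.5645, -0.0091,  0.0236]), 42), (array([ 0.5634, -0.0093,  0.0146]), 35)] pin [ 0.5647 -0.0091 -0.0076  0.0158]
wrist [(array([ 0.5629, -0.0094,  0.0245]), 80), (array([ 0.5628, -0.0095,  0.0132]), 81)] pin [ 0.5637 -0.0091  0.      0.0033]
```

>>> send_rows:
  motion: "0 0 0 -0.0033 0.0013 0.02 -1;0 0 0 0 -0.0005 0.03 -1;0 0 0 0 -0.0005 0.03 -1;0 0 0 0 -0.0005 0.03 -1;0 0 0 0 -0.0005 0.03 -1;0 0 0 0 -0.0005 0.03 -1;0 0 0 0 -0.0005 0.02 -1;0 0 0 0 -0.0005 0.01 -1"

```text
time_s: 7.6
ee_pos: [0.5657, -0.0089, 0.2299]
eef_rot: [0.009, 1.0, 0.0, -0.0]
contact_force: [-1.1, 0.0, -1.1]
width: 0.0265
grasp_force: 59.2
```

>>> send_rows:
  motion: "0 0 0 0 0 0.01 -1;0 0 0 0 -0.0003 0.01 -1;0 0 0 0 0 0.01 -1;0 0 0 0 -0.0003 0.01 -1;0 0 0 0 0 0.01 -1;0 0 0 0 -0.0004 0.01 -1;0 0 0 0 0 0 -1;0 0 0 0 0 0 -1"

```text
time_s: 8.4
ee_pos: [0.5658, -0.0089, 0.2213]
eef_rot: [0.009, 1.0, 0.0, 0.0]
contact_force: [0.0, 0.1, -0.0]
width: 0.0265
grasp_force: 59.2
```

>>> send_rows:
  motion: "0 0 0 0 0 0.02 -1;0 0 0 0 -0.0006 0.02 -1;0 0 0 0 0 0.02 -1;0 0 0 0 -0.0006 0.02 -1;0 0 0 0 0 0.02 -1;0 0 0 0 -0.0008 0.02 -1;0 0 0 0 0 0 -1;0 0 0 0 0 0 -1"

```text
time_s: 9.2
ee_pos: [0.5658, -0.0089, 0.2032]
eef_rot: [0.009, 1.0, 0.0, -0.0]
contact_force: [-0.8, 0.2, -1.3]
width: 0.0263
grasp_force: 59.2
```

>>> send_rows:
  motion: "0 0 0 0 0 0.01 -1;0 0 0 0 -0.0004 0.01 -1;0 0 0 0 0 0.01 -1;0 0 0 0 -0.0004 0.01 -1;0 0 0 0 0 0.01 -1;0 0 0 0 -0.0004 0.01 -1;0 0 0 0 0 0 -1;0 0 0 0 0 0 -1"

```text
time_s: 10.0
ee_pos: [0.5658, -0.0089, 0.1942]
eef_rot: [0.009, 1.0, 0.0, -0.0]
contact_force: [0.0, 0.8, -0.7]
width: 0.0262
grasp_force: 59.2
```

```bash
python3 f3.py 4 .142 .187; python3 - <<'E'
from fit import *
for n in ['scene','top','wrist2']:
    c=pickle.load(open(n+'.pkl','rb')); P=cloud(c); q=P[(np.hypot(P[...,0]-.564,P[...,1]+.009)<.025)][:,2]
    h,e=np.histogram(q,np.arange(.03,.14,.002)); print(n,[(round(a,3),int(b)) for a,b in zip(e,h) if b>8])
E
```

```text
[ 0.5658 -0.0089  0.1942] [ 8.8e-03  1.0e+00  1.0e-04 -0.0e+00] [ 0.   0.8 -0.7]
scene [(array([ 0.5646, -0.0081,  0.0241]), 26), (array([ 0.564 , -0.0087,  0.0145]), 36)] pin [ 0.5634 -0.0088  0.0261  0.0087]
wrist [(array([ 0.5635, -0.0092,  0.024 ]), 97), (array([ 0.5629, -0.0093,  0.013 ]), 116)] pin [ 5.63e-01 -9.20e-03  2.00e-04  3.80e-03]
scene [(np.float64(0.04), 26), (np.float64(0.042), 44), (np.float64(0.044), 27), (np.float64(0.066), 11), (np.float64(0.068), 31), (np.float64(0.07), 47), (np.float64(0.072), 57), (np.float64(0.074), 9), (np.float64(0.106), 9), (np.float64(0.11), 25), (np.float64(0.112), 49), (np.float64(0.114), 26), (np.float64(0.116), 11), (np.float64(0.128), 26), (np.float64(0.13), 54), (np.float64(0.132), 72), (np.float64(0.134), 48)]
top [(np.float64(0.128), 10), (np.float64(0.13), 23), (np.float64(0.132), 31), (np.float64(0.134), 30), (np.float64(0.136), 25), (np.float64(0.138), 9)]
wrist2 [(np.float64(0.042), 57), (np.float64(0.044), 64), (np.float64(0.066), 11), (np.float64(0.07), 148), (np.float64(0.072), 231), (np.float64(0.108), 29), (np.float64(0.11), 14), (np.float64(0.112), 95), (np.float64(0.114), 192), (np.float64(0.126), 16), (np.float64(0.128), 22), (np.float64(0.13), 30), (np.float64(0.132), 872), (np.float64(0.134), 404)]
```

>>> send_rows:
  motion: "0 0 0 0 0 0.01 -1;0 0 0 0 -0.0004 0.01 -1;0 0 0 0 0 0.01 -1;0 0 0 0 -0.0004 0.01 -1;0 0 0 0 0 0.01 -1;0 0 0 0 -0.0004 0.01 -1;0 0 0 0 0 0 -1;0 0 0 0 0 0 -1"

```text
time_s: 10.9
ee_pos: [0.5658, -0.0089, 0.1852]
eef_rot: [0.009, 1.0, 0.0, -0.0]
contact_force: [0.8, -0.3, -1.0]
width: 0.0268
grasp_force: 59.2
```

>>> send_rows:
  motion: "0 0 0 0 0 0.0025 -1;0 0 0 0 0 0.0025 -1;0 0 0 0 0 0.0025 -1;0 0 0 0 -0.0002 0.0025 -1;0 0 0 0 0 0 -1;0 0 0 0 0 0 -1;0 0 0 0 0 0 -1;0 0 0 0 0 0 -1"

```text
time_s: 11.7
ee_pos: [0.5658, -0.0088, 0.1838]
eef_rot: [0.009, 1.0, 0.0, 0.0]
contact_force: [0.3, -0.6, -1.1]
width: 0.0262
grasp_force: 59.2
```

>>> send_rows:
  motion: "0 0 0 0 0 0.0025 -1;0 0 0 0 0 0.0025 -1;0 0 0 0 0 0.0025 -1;0 0 0 0 -0.0002 0.0025 -1;0 0 0 0 0 0 -1;0 0 0 0 0 0 -1;0 0 0 0 0 0 -1;0 0 0 0 0 0 -1"

```text
time_s: 12.5
ee_pos: [0.5658, -0.0088, 0.1822]
eef_rot: [0.009, 1.0, 0.0, 0.0]
contact_force: [-0.3, -0.9, -1.0]
width: 0.0267
grasp_force: 59.2
```

>>> send_rows:
  motion: "0 0 0 0 0 0.0025 -1;0 0 0 0 0 0.0025 -1;0 0 0 0 0 0.0025 -1;0 0 0 0 -0.0002 0.0025 -1;0 0 0 0 0 0 -1;0 0 0 0 0 0 -1;0 0 0 0 0 0 -1;0 0 0 0 0 0 -1"

```text
time_s: 13.3
ee_pos: [0.5658, -0.0088, 0.1808]
eef_rot: [0.009, 1.0, 0.0, 0.0]
contact_force: [-0.3, 0.5, -0.6]
width: 0.0262
grasp_force: 59.2
```

>>> send_rows:
  motion: "0 0 0 0 0 0.0025 -1;0 0 0 0 0 0.0025 -1;0 0 0 0 0 0.0025 -1;0 0 0 0 -0.0002 0.0025 -1;0 0 0 0 0 0 -1;0 0 0 0 0 0 -1;0 0 0 0 0 0 -1;0 0 0 0 0 0 -1"

```text
time_s: 14.1
ee_pos: [0.5658, -0.0088, 0.1793]
eef_rot: [0.009, 1.0, 0.0, 0.0]
contact_force: [-0.0, -1.3, -0.7]
width: 0.0263
grasp_force: 59.2
```

>>> send_rows:
  motion: "0 0 0 0 0 0.0025 -1;0 0 0 0 0 0.0025 -1;0 0 0 0 0 0.0025 -1;0 0 0 0 -0.0002 0.0025 -1;0 0 0 0 0 0 -1;0 0 0 0 0 0 -1;0 0 0 0 0 0 -1;0 0 0 0 0 0 -1"

```text
time_s: 14.9
ee_pos: [0.5658, -0.0088, 0.1778]
eef_rot: [0.009, 1.0, 0.0, 0.0]
contact_force: [-0.3, -0.3, -0.6]
width: 0.0265
grasp_force: 59.2
```

>>> send_rows:
  motion: "0 0 0 0 0 0.0025 -1;0 0 0 0 0 0.0025 -1;0 0 0 0 0 0.0025 -1;0 0 0 0 -0.0002 0.0025 -1;0 0 0 0 0 0 -1;0 0 0 0 0 0 -1;0 0 0 0 0 0 -1;0 0 0 0 0 0 -1"

```text
time_s: 15.7
ee_pos: [0.5658, -0.0088, 0.1762]
eef_rot: [0.009, 1.0, 0.0, 0.0]
contact_force: [0.3, -0.3, -1.9]
width: 0.0264
grasp_force: 59.2
```

>>> send_rows:
  motion: "0 0 0 0 0 0.004 -1;0 0 0 0 0 0.004 -1;0 0 0 0 0 0.004 -1;0 0 0 0 -0.0003 0.004 -1;0 0 0 0 0 0 -1;0 0 0 0 0 0 -1;0 0 0 0 0 0 -1;0 0 0 0 0 0 -1"

```text
time_s: 16.5
ee_pos: [0.5658, -0.0089, 0.1739]
eef_rot: [0.009, 1.0, 0.0, 0.0]
contact_force: [0.0, -0.0, -0.6]
width: 0.0263
grasp_force: 59.2
```

>>> send_rows:
  motion: "0 0 0 0 0 0.007 -1;0 0 0 0 0 0.007 -1;0 0 0 0 -0.0004 0.007 -1;0 0 0 0 0 0.007 -1;0 0 0 0 -0.0003 0.007 -1;0 0 0 0 0 0.005 -1;0 0 0 0 0 0 -1;0 0 0 0 0 0 -1"

```text
time_s: 17.3
ee_pos: [0.5658, -0.0088, 0.1678]
eef_rot: [0.009, 1.0, 0.0, -0.0]
contact_force: [-0.0, -0.0, -0.4]
width: 0.0263
grasp_force: 59.2
```

>>> send_rows:
  motion: "0 0 0 0 0 0.007 -1;0 0 0 0 0 0.007 -1;0 0 0 0 -0.0004 0.007 -1;0 0 0 0 0 0.007 -1;0 0 0 0 -0.0003 0.007 -1;0 0 0 0 0 0.005 -1;0 0 0 0 0 0 -1;0 0 0 0 0 0 -1"

```text
time_s: 18.1
ee_pos: [0.5658, -0.0088, 0.1619]
eef_rot: [0.009, 1.0, 0.0, 0.0]
contact_force: [0.1, -0.6, -0.7]
width: 0.0265
grasp_force: 59.2
```

>>> send_rows:
  motion: "0 0 0 0 0 0.007 -1;0 0 0 0 0 0.007 -1;0 0 0 0 -0.0004 0.007 -1;0 0 0 0 0 0.005 -1;0 0 0 0 0 0 -1;0 0 0 0 0 0 -1;0 0 0 0 0 0 -1;0 0 0 0 0 0 -1"

```text
time_s: 18.9
ee_pos: [0.5658, -0.0089, 0.158]
eef_rot: [0.009, 1.0, 0.0, 0.0]
contact_force: [-0.4, 1.0, -1.0]
width: 0.0263
grasp_force: 59.2
```

>>> send_rows:
  motion: "0 0 0 0 0 0.0025 -1;0 0 0 0 0 0.0025 -1;0 0 0 0 0 0.0025 -1;0 0 0 0 -0.0002 0.0025 -1;0 0 0 0 0 0 -1;0 0 0 0 0 0 -1;0 0 0 0 0 0 -1;0 0 0 0 0 0 -1"

```text
time_s: 19.7
ee_pos: [0.5658, -0.0088, 0.1564]
eef_rot: [0.009, 1.0, 0.0, 0.0]
contact_force: [0.4, 0.2, -1.3]
width: 0.0263
grasp_force: 59.2
```

>>> send_rows:
  motion: "0 0 0 0 0 0.002 -1;0 0 0 0 0 0.002 -1;0 0 0 0 0 0.002 -1;0 0 0 0 -0.0001 0.001 -1;0 0 0 0 0 0 -1;0 0 0 0 0 0 -1;0 0 0 0 0 0 -1;0 0 0 0 0 0 -1"

```text
time_s: 20.5
ee_pos: [0.5658, -0.0088, 0.1554]
eef_rot: [0.009, 1.0, 0.0, 0.0]
contact_force: [-0.2, 1.1, -1.4]
width: 0.0266
grasp_force: 59.2
```

>>> send_rows:
  motion: "0 0 0 0 0 0.002 -1;0 0 0 0 0 0.002 -1;0 0 0 0 0 0.002 -1;0 0 0 0 -0.0001 0.001 -1;0 0 0 0 0 0 -1;0 0 0 0 0 0 -1;0 0 0 0 0 0 -1;0 0 0 0 0 0 -1"

```text
time_s: 21.3
ee_pos: [0.5658, -0.0088, 0.1543]
eef_rot: [0.009, 1.0, 0.0, 0.0]
contact_force: [0.4, -0.8, -0.6]
width: 0.0263
grasp_force: 59.2
```

>>> send_rows:
  motion: "0 0 0 0 0 0.002 -1;0 0 0 0 0 0.002 -1;0 0 0 0 0 0.002 -1;0 0 0 0 -0.0001 0.001 -1;0 0 0 0 0 0 -1;0 0 0 0 0 0 -1;0 0 0 0 0 0 -1;0 0 0 0 0 0 -1"

```text
time_s: 22.1
ee_pos: [0.5658, -0.0089, 0.1533]
eef_rot: [0.009, 1.0, 0.0, 0.0]
contact_force: [0.0, 0.1, 2.7]
width: 0.0266
grasp_force: 59.4
```

>>> send_rows:
  motion: "0 0 0 0 0 0.002 -1;0 0 0 0 0 0.002 -1;0 0 0 0 -0.0001 0.002 -1;0 0 0 0 0 0 -1;0 0 0 0 0 0 -1;0 0 0 0 0 0 -1;0 0 0 0 0 0 -1;0 0 0 0 0 0 -1"

```text
time_s: 22.9
ee_pos: [0.566, -0.0088, 0.1526]
eef_rot: [0.009, 1.0, 0.0, 0.0]
contact_force: [0.3, 1.1, 5.2]
width: 0.0261
grasp_force: 59.6
```

Force on the ring is about 6 N, so I press another 0.9 mm and hold.

>>> send_rows:
  motion: "0 0 0 0 0 0.002 -1;0 0 0 0 0 0.002 -1;0 0 0 0 -0.0001 0.002 -1;0 0 0 0 0 0 -1;0 0 0 0 0 0 -1;0 0 0 0 0 0 -1;0 0 0 0 0 0 -1;0 0 0 0 0 0 -1"

```text
time_s: 23.7
ee_pos: [0.5662, -0.0089, 0.1519]
eef_rot: [0.009, 1.0, 0.0, 0.0]
contact_force: [-1.4, -0.3, 8.8]
width: 0.0263
grasp_force: 59.9
```

>>> send_rows:
  motion: "0 0 0 0 0 0.0007 -1;0 0 0 0 0 0 -1;0 0 0 0 0 0 -1;0 0 0 0 0 0 -1;0 0 0 0 0 0 -1;0 0 0 0 0 0 -1;0 0 0 0 0 0 -1;0 0 0 0 0 0 -1"

```text
time_s: 24.5
ee_pos: [0.5662, -0.0089, 0.1519]
eef_rot: [0.009, 1.0, 0.0, 0.0]
contact_force: [-0.4, -0.6, 9.1]
width: 0.0263
grasp_force: 59.9
```

>>> send_rows:
  motion: "0 0 0 0 0 0 -1;0 0 0 0 0 0 -1;0 0 0 0 0 0 -1;0 0 0 0 0 0 -1;0 0 0 0 0 0 -1;0 0 0 0 0 0 -1;0 0 0 0 0 0 -1;0 0 0 0 0 0 -1"

```text
time_s: 25.3
ee_pos: [0.5662, -0.0088, 0.1519]
eef_rot: [0.009, 1.0, 0.0, 0.001]
contact_force: [-0.8, 0.1, 9.0]
width: 0.0264
grasp_force: 59.9
```

```bash
python3 f3.py 5 .138 .15; python3 - <<'E'
from fit import *
a=pickle.load(open('scene5.pkl','rb'))['image'][130:250,190:300]
cv2.imwrite('pics/s5.png',cv2.resize(a,None,fx=4.5,fy=4.5,interpolation=cv2.INTER_CUBIC))
E
```

```text
[ 0.5662 -0.0088  0.1519] [8.8e-03 1.0e+00 1.0e-04 5.0e-04] [-0.8  0.1  9. ]
scene [(array([ 0.5709, -0.0092,  0.0188]), 28), (array([ 0.5638, -0.0087,  0.0152]), 33)] pin [ 0.5659 -0.0088 -0.3981  0.5111]
wrist [(array([ 0.5638, -0.0095,  0.0238]), 90), (array([ 0.5613, -0.0094,  0.0145]), 127)] pin [ 0.5632 -0.009   0.271  -0.0607]
```

View pics/s5.png

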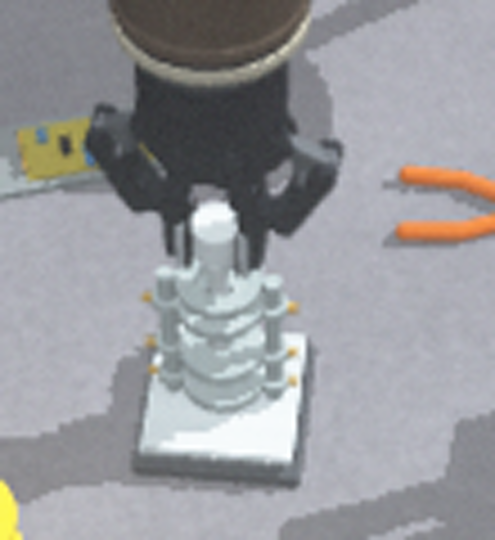

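Pressed at about 10 N for over 1.6 s. The picture shows the pin upright on the ring axis, with its head at (213,225), well above the top ring. Now I ease off and release.

>>> send_rows:
  motion: "0 0 0 0 0 -0.002 -1;0 0 0 0 0 -0.002 -1;0 0 0 0 0 -0.002 -1;0 0 0 0 0 -0.002 -1;0 0 0 0 0 0 -1;0 0 0 0 0 0 -1;0 0 0 0 0 0 -1;0 0 0 0 0 0 -1"

```text
time_s: 26.2
ee_pos: [0.5659, -0.0089, 0.1527]
eef_rot: [0.009, 1.0, 0.0, 0.0]
contact_force: [-0.9, -0.1, 5.0]
width: 0.0264
grasp_force: 59.8
```

>>> send_rows:
  motion: "0 0 0 0 0 -0.002 -1;0 0 0 0 0 -0.001 -1;0 0 0 0 0 0 -1;0 0 0 0 0 0 -1;0 0 0 0 0 0 -1;0 0 0 0 0 0 -1;0 0 0 0 0 0 -1;0 0 0 0 0 0 -1"

```text
time_s: 27.0
ee_pos: [0.5658, -0.0088, 0.153]
eef_rot: [0.009, 1.0, 0.0, -0.0]
contact_force: [0.3, 0.1, 3.5]
width: 0.0264
grasp_force: 59.8
```

>>> send_rows:
  motion: "0 0 0 0 0 -0.002 -1;0 0 0 0 0 0 -1;0 0 0 0 0 0 -0.3;0 0 0 0 0 0 -0.25;0 0 0 0 0 0 -0.2;0 0 0 0 0 0 -0.1;0 0 0 0 0 0 0;0 0 0 0 0 0 0.1"

```text
time_s: 27.8
ee_pos: [0.5658, -0.0088, 0.1533]
eef_rot: [0.009, 1.0, 0.0, -0.0]
contact_force: [0.6, 0.2, 0.5]
width: 0.0468
grasp_force: 0.0
```

>>> send_rows:
  motion: "0 0 0 0 0 0 0.2;0 0 0 0 0 0 0.3;0 0 0 0 0 0 0.3;0 0 0 0 0 0 0.3;0 0 0 0 0 0 0.3;0 0 0 0 0 0 0.3;0 0 0 0 0 0 0.3;0 0 0 0 0 0 0.3"

```text
time_s: 28.6
ee_pos: [0.5658, -0.0088, 0.1533]
eef_rot: [0.009, 1.0, 0.0, -0.0]
contact_force: [0.1, -0.2, -0.3]
width: 0.0557
grasp_force: 0.0
```

```bash
python3 - <<'E'
from h import *
c=snap('scene'); w=snap('wrist')
a=cv2.resize(c['image'][130:250,190:300],None,fx=3.6,fy=3.6,interpolation=cv2.INTER_CUBIC)
b=cv2.resize(w['image'][:, 150:362],None,fx=1.125,fy=1.125)
cv2.imwrite('pics/r6.png',np.hstack([a,b]))
P=cloud(w); q=P[(P[...,2]>.165)&(P[...,2]<.195)&(np.hypot(P[...,0]-.565,P[...,1]+.009)<.02)]; print(len(q),q.min(0),q.max(0),np.median(q,0)); print(env.get_state()['width'])
E
```

```text
4160 [ 0.54895093 -0.02278643  0.16501737] [0.57721817 0.00499666 0.18516184] [ 0.56697591 -0.00889488  0.18287087]
0.055611299568717056
```

View pics/r6.png

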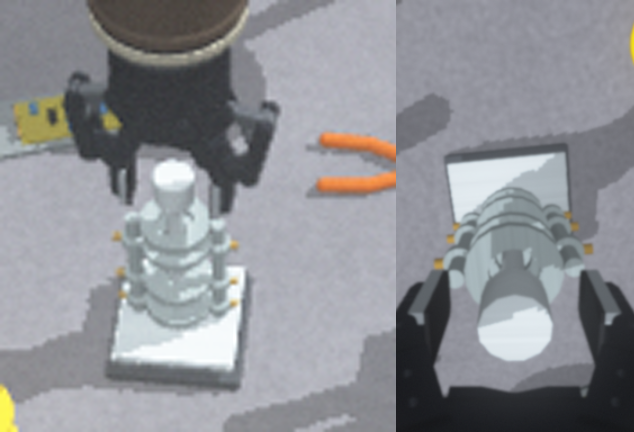

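The pin stands free and upright, with its head at (173,180) and both fingers clear. The head top at z 0.183 matches ring 4 plus 139 mm. I'll retreat straight up.

>>> send_rows:
  motion: "0 0 0 0 0 -0.05 0.3;0 0 0 0 0 -0.1 0.3;0 0 0 0 0 -0.15 0.3;0 0 0 0 0 -0.15 0.3;0 0 0 0 0 -0.15 0.3;0 0 0 0 0 -0.15 0.3;0 0 0 0 0 -0.05 0.3;0 0 0 0 0 0 0.3"

```text
time_s: 29.5
ee_pos: [0.5663, -0.0067, 0.2745]
eef_rot: [0.009, 1.0, 0.0, 0.001]
contact_force: [-0.2, 0.5, 0.2]
width: 0.0555
grasp_force: 0.0
```

```bash
python3 - <<'E'
from h import *
w=snap('wrist'); P=cloud(w); q=P[(P[...,2]>.178)&(P[...,2]<.195)&(np.hypot(P[...,0]-.565,P[...,1]+.009)<.03)]
print(len(q),np.median(q,0),q.min(0),q.max(0)); env.hand_in(); print(env.get_state()['time_s'])
E
```

```text
974 [ 0.56410368 -0.00913863  0.18304095] [ 0.54932652 -0.02248416  0.17801267] [0.57720803 0.00490416 0.18503775]
the job is handed in; nothing more can be done
the job is handed in; nothing more can be done
```

The lone pin is the 12 mm one: it passed three rings and stopped on ring 4, was pressed there at about 10 N for over 1.6 s, and was left standing upright; the job was handed in at about 29.6 s.

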